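Find the full carton among the returns

TASK

Call the checker: press the desk bell's plunger all the way down to its stop and let it spring back. Then heft the three look-alike cartons in turn, left mat first (the robot's left), then middle, then right, lifting each a few centimetres straight up and setting it back where it lay. Finish while holding the heaviest one up, level and still, about 20 cm above the bench (stay gripping it, do not set it down), with the two lighter ones lying flat where they were, and without disturbing the glue stick, the handheld terminal or the label roll.

Things in the scene. Friction and masses are not known exactly. Their poses are not given: they have to be found in the camera images.
- bell: Desk bell fixed to the bench: black base 86 mm across, polished steel dome, small brass plunger head on top, right of the mats. Origin: centre of the underside of the base. z up.
- bell_top (a point): Centre of the top of the brass plunger head (20 mm across), 64 mm above the bench when it is up; it moves with the head. The dome below reaches 42 mm high, its brass collar 45 mm. Press straight down.
- bell_plunger (a joint): Travel of the plunger head downwards in m: 0 up, 0.008 at its stop. A spring returns it; the push grows from about 1.5 N to 5.5 N at the stop, which is rigid.
- carton_1: One of three look-alike closed brown cartons, 55 (x, its width) x 105 (y) x 35 (z) mm. Origin: centre of the underside. It lies flat on a mat, length roughly away from the robot; which is on which mat varies, the number tells nothing. Two are nearly empty (0.15 to 0.26 kg each), one is full (0.63 to 0.77 kg), load central. Grip across the width, 30 N or more.
- carton_2: One of three look-alike closed brown cartons, 55 (x, its width) x 105 (y) x 35 (z) mm. Origin: centre of the underside. It lies flat on a mat, length roughly away from the robot; which is on which mat varies, the number tells nothing. Two are nearly empty (0.15 to 0.26 kg each), one is full (0.63 to 0.77 kg), load central. Grip across the width, 30 N or more.
- carton_3: One of three look-alike closed brown cartons, 55 (x, its width) x 105 (y) x 35 (z) mm. Origin: centre of the underside. It lies flat on a mat, length roughly away from the robot; which is on which mat varies, the number tells nothing. Two are nearly empty (0.15 to 0.26 kg each), one is full (0.63 to 0.77 kg), load central. Grip across the width, 30 N or more.
- mat_left: The left of three black rubber mats with thin yellow border lines, 126 mm (x) by 95 mm (y), 3 mm thick, fixed to the bench. Origin: centre of its underside. One carton lies on it, roughly centred. A fixed label printer, 124 mm high, stands between the robot and the middle and right mats; keep the gripper body clear of it.
- mat_middle: The middle of three black rubber mats with thin yellow border lines, 126 mm (x) by 95 mm (y), 3 mm thick, fixed to the bench. Origin: centre of its underside. One carton lies on it, roughly centred. A fixed label printer, 124 mm high, stands between the robot and the middle and right mats; keep the gripper body clear of it.
- mat_right: The right of three black rubber mats with thin yellow border lines, 126 mm (x) by 95 mm (y), 3 mm thick, fixed to the bench. Origin: centre of its underside. One carton lies on it, roughly centred. A fixed label printer, 124 mm high, stands between the robot and the middle and right mats; keep the gripper body clear of it.
- glue_stick: Loose bystander: white and orange glue stick standing upright, 28 mm across, 95 mm high, behind the bell. Origin: centre of its underside.
- terminal: Loose bystander: black handheld terminal lying flat, 190 mm (x) by 70 mm (y), 33 mm high, left of the mats. Origin: centre of its underside.
- label_roll: Loose bystander: white roll of labels, 85 mm across, 64 mm high, to the right of the bell. Origin: centre of its underside.
Mind the look-alikes: they are no part of the job. Leave any purple or turquoise look-alike of the mat_right alone.

How it is judged:
By the outcome, as a careful person would: the job done as asked, in the order asked, and still so for the second after the job is handed in, while the arm keeps its last pose, push and grip.
It also fails if it takes over 70 s, if anything falls off the work surface, if the arm or the gripper's body presses on something with over 40 N, if the wrist force passes 120 N, or if a joint passes its speed limit or range.

ROBOT

A 6-joint arm with a two-finger parallel gripper is mounted at the origin on the work surface; the furniture and walls round the work are solid. World frame = base frame: x ahead of the robot, y to its left, z up, the work surface at z = 0. Lengths are in m, angles in rad, forces in N, time in s.
With the tool pointing down it reaches from about 0.3 to 0.875 m from the base axis. Payload 6.4 kg.
Tool frame: the origin (TCP) lies at the very end of the fingers, on their centre line; the grasp point (between the pads) lies 19 mm behind it (robot.tcp_to_grasp is the distance from the TCP to the grasp point, in m); z points along the fingers, y is the direction in which the jaws open and shut (so a half turn about z gives the same grasp; the last joint's range is limited). The gripper opens to 88 mm and grips with 3 to 60 N. Pads are 18 mm wide; open, the fingers measure 123 mm over their backs; the gripper's body (75 mm by 187 mm) begins 45 mm behind the grasp point.
Start: joints at [-1.465, 0.181, 1.607, -0, 1.354, -0.206], TCP at [0.176, -0.547, 0.239] pointing down, gripper open.
Joint ranges: [-2.99, 2.99], [-0.89, 2.07], [0.3, 2.58], [-1.14, 4.28], [0, 2.63], [-3.12, 3.12]. Speed limits (rad/s): [2.57, 2.57, 3.01, 3.14, 3.14, 3.14].

INTERFACE

Orientations are given as a rotation vector (axis times angle).
In Python, from workcell import get_obs, snapshot, robot, models gives the robot as it stands.
- The arm moves only by the tool arm_command, never from a script. Its argument "motion" is a list of rows, each a list of 4 numbers: the shift along the tool's x, y, z in cm, then the turn about the tool's z in degrees. A call has 1 to 10 rows; each row is the pose to reach, as a shift and turn from the pose measured when the call began, along the tool's axes at that moment; what a row does not reach only later rows make up. A row lasts 1/10 s, in which the tool goes at most 50 mm and 8.59 degrees, less where a joint would pass 70% of its speed; a pose out of reach is approached as far as the arm can. A call with a gripper value outside its range is refused whole. "hand" is the opening, from 0 (shut) to 1 (fully open), set as the call begins (left out, the last holds). The fingers move at their own pace and stop on an object; the grip force is fixed at half the most. Time passes only in rows, so rows that repeat a pose let the fingers close. It gives the time, the measured TCP pose, the force and the opening at its end, in the units of the state.
- get_obs(): the state, without advancing time (a new reading comes with each control period).
- snapshot(name): name is "scene" or "top" or "wrist"; returns a dict with "image" (400x640x3 uint8, red, green, blue), "fx", "fy", "cx", "cy" (pixels), "eye" and "rotation" of the camera in the world. Camera axes: x right, y down, z forward; pixel columns grow to the right and rows downward; lengths in m; the calibration is good to about 2 mm. A picture is of the moment at which its call begins. There is no depth.
- robot.job_done(): hands the job in, once; it reports no verdict.
Trained networks look in a picture, given as the dict that the camera call returned (one of the last four; its "shot" number tells which), for a name from the list of things; names that differ only in an ending like _2 or _b are one class to them, and where a whole thing is asked for, a point or a joint stands for the part that bears it (a point fixed in the world has none). Each returns a list of dicts, best first, with "p" (0 to 1); they miss things now and then, are a little off and sometimes report something else, mostly with a low value. They report only what shows in the picture. A call takes as long as a camera call. They do not tell look-alikes from the thing itself.
- models.look_for(label, picture): "point" ([x, y, z] in m, in world coordinates, good to about 4 mm: the middle of the surface that is visible of it).
The state is a dict: "time_s": time; "joint_pos": joint angles; "joint_velocities": joint speeds; "effort": joint torques, N m; "ee_pos": TCP position; "tcp_rot": TCP orientation; "contact_force": force on the tool from outside, world axes, zero at the start; "moment": the same for the moment, N m; "finger_gap": opening from 0.0 (shut) to 1.0 (fully open).
Only numpy, scipy, OpenCV 4.12 (cv2) and the standard library are available. Lean on these libraries where they do the work, as an engineer would, in place of code of your own. Each camera call takes 0.05 s, during which the arm holds its last target.

## Working session

There is one attempt and no reset: what is moved stays moved. The work goes in short steps, Python scripts to look and compute and a tool call to move; the robot and the scene stay as the last step left them, time stands still between calls to the robot, and variables do not carry over. Pictures are saved under pics/ and viewed, and the job is handed in when it is done.

Besides the shell and the picture viewer there is one more tool, called after "Call:" as name(argument=value, ...), one argument or row to a line, values as JSON. arm_command: Moves the arm, as the interface text tells. Its arguments: {"type":"object","properties":{"motion":{"type":"array"},"hand":{"type":"number"}},"required":["motion"]}

```bash
mkdir -p pics; ls
cat > h.py <<'E'
import numpy as np, cv2
from workcell import get_obs, snapshot, robot, models
from scipy.spatial.transform import Rotation as R
def save(s,n): cv2.imwrite('pics/'+n+'.png', s['image'][:,:,::-1])
def ray(s,u,v,z):
    d=np.array(s['rotation'])@np.array([(u-s['cx'])/s['fx'],(v-s['cy'])/s['fy'],1]); e=np.array(s['eye'])
    return e+d*(z-e[2])/d[2]
def proj(s,p):
    c=np.array(s['rotation']).T@(np.array(p)-np.array(s['eye'])); return s['cx']+s['fx']*c[0]/c[2], s['cy']+s['fy']*c[1]/c[2]
E
python3 - <<'E'
from h import *
o=get_obs(); print(o)
for n in ['scene','top']:
    s=snapshot(n); save(s,n+'0'); print(n,np.round(s['eye'],3),s['fx'])
    for l in ['bell','bell_top','carton_1','mat_left','glue_stick','terminal','label_roll']:
        for r in models.look_for(l,s): print(l,np.round(r['point'],3),round(r['p'],2),np.round(proj(s,r['point'])))
E
```

```text
pics
{'time_s': 0.0, 'joint_pos': array([-1.46528171e+00,  1.81529992e-01,  1.60799825e+00,  4.45171510e-06,
        1.35378084e+00, -2.06295423e-01]), 'joint_velocities': array([-1.39291914e-03, -9.83573253e-04,  2.06957662e-03,  3.99068880e-05,
       -2.79538216e-03,  3.78520620e-04]), 'effort': array([-1.09570399e-03, -4.33871126e+01, -3.41849935e+01,  7.00167543e-02,
        3.84425791e-02, -1.13984906e-04]), 'ee_pos': array([ 0.17636326, -0.54673031,  0.23782106]), 'tcp_rot': array([-3.10179655e+00, -4.87540675e-01, -1.42543828e-04]), 'contact_force': array([0.58217772, 0.23239984, 0.13537451]), 'moment': array([-0.00108418, -0.01361962,  0.0055961 ]), 'finger_gap': 1.0030499896788947}
scene [-0.014 -1.088  0.842] 373.1324170355522Traceback (most recent call last):
  File "<stdin>", line 6, in <module>
  File "h.py", line 9, in proj
    c=np.array(s['rotation']).T@(np.array(p)-np.array(s['eye'])); return s['cx']+s['fx']*c[0]/c[2], s['cy']+s['fy']*c[1]/c[2]
                                                                                         ~^^^
IndexError: invalid index to scalar variable.
```

```bash
sed -i "s/np.array(s\['rotation'\])/rm(s)/g" h.py
cat >> h.py <<'E'
def rm(s):
    r=np.array(s['rotation']); return R.from_rotvec(r).as_matrix() if r.shape==(3,) else r
E
python3 - <<'E'
from h import *
for n in ['scene','top']:
    s=snapshot(n); save(s,n+'0'); print(n,np.round(s['eye'],3),s['fx'],s['rotation'])
    for l in ['bell','bell_top','carton_1','mat_left','glue_stick','terminal','label_roll']:
        for r in models.look_for(l,s): print(l,np.round(r['point'],3),round(r['p'],2),np.round(proj(s,r['point'])))
E
```

```text
scene [-0.014 -1.088  0.842] 373.1324170355522 [-2.13539681  0.48140043 -0.23951105]
bell [ 0.535 -0.353  0.026] 0.79 [377. 250.]
carton_1 [ 0.536 -0.175  0.036] 0.73 [350. 218.]
carton_1 [ 0.499 -0.006  0.037] 0.6 [321. 196.]
glue_stick [ 0.653 -0.321  0.057] 0.5 [403. 228.]
glue_stick [ 0.45 -0.54  0.06] 0.47 [389. 292.]
label_roll [ 0.451 -0.543  0.061] 0.65 [390. 293.]
label_roll [ 0.651 -0.318  0.06 ] 0.39 [402. 227.]
top [ 0.304 -0.058  1.409] 454.18058833989863 [-2.16288134  2.12306488 -0.14912961]
bell [ 0.549 -0.331  0.031] 0.92 [414. 186.]
carton_1 [0.483 0.005 0.039] 0.95 [304. 205.]
carton_1 [0.478 0.219 0.043] 0.64 [234. 205.]
carton_1 [ 0.545 -0.158  0.039] 0.59 [358. 186.]
mat_left [0.495 0.188 0.002] 0.78 [246. 202.]
terminal [0.485 0.398 0.025] 0.95 [177. 203.]
label_roll [ 0.461 -0.522  0.06 ] 0.69 [480. 215.]
label_roll [ 0.55 -0.33  0.03] 0.38 [414. 186.]
```

View pics/scene0.png

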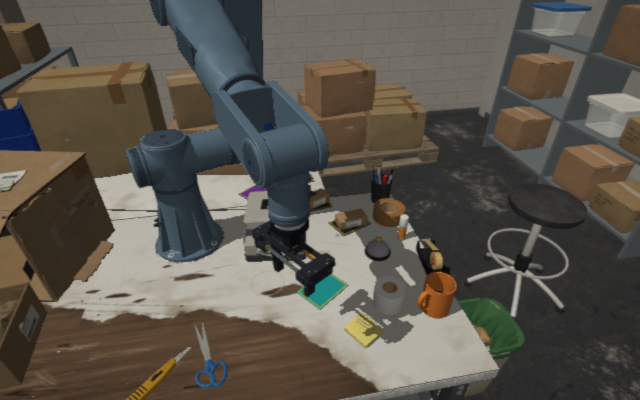

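View pics/top0.png

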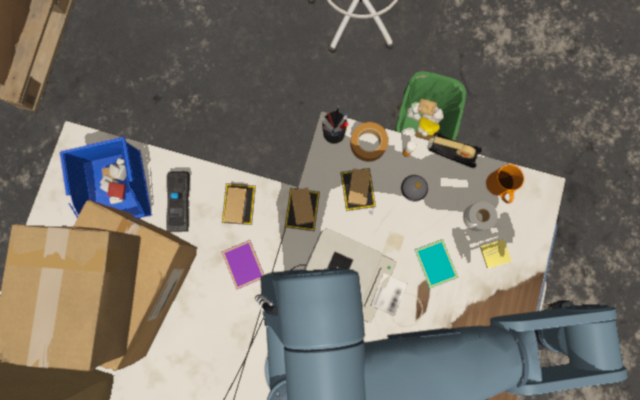

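The candidates on the mats are brown tops at top-picture pixels (239,203), (304,209) and (358,188). The purple (242,264) and turquoise (437,263) mats are empty look-alikes. The two cameras' points disagree by about 2 cm, so I'm zooming in to check.

Run:
```python
from h import *
a=cv2.imread('pics/top0.png'); b=cv2.imread('pics/scene0.png')
cv2.imwrite('pics/t1.png',cv2.resize(a[140:260,210:410],None,fx=4,fy=4,interpolation=cv2.INTER_CUBIC))
cv2.imwrite('pics/t2.png',cv2.resize(a[130:270,390:540],None,fx=4,fy=4,interpolation=cv2.INTER_CUBIC))
cv2.imwrite('pics/s1.png',cv2.resize(b[170:330,230:430],None,fx=4,fy=3.7,interpolation=cv2.INTER_CUBIC))
```

```text
(no output)
```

View pics/t1.png

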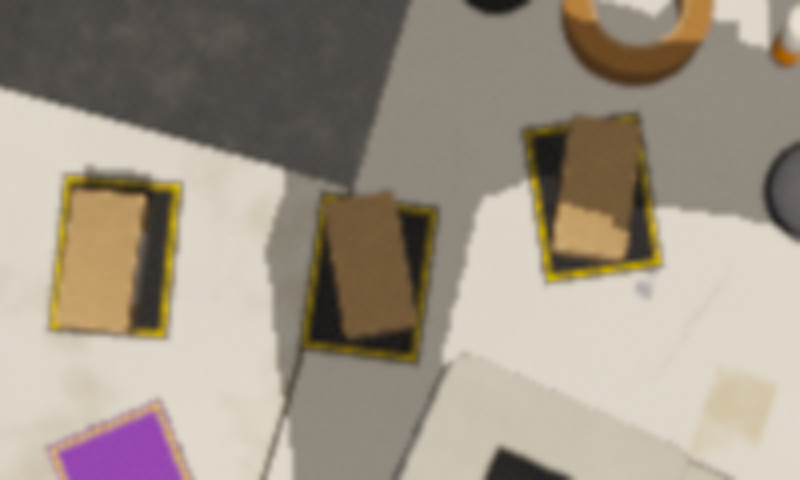

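View pics/t2.png

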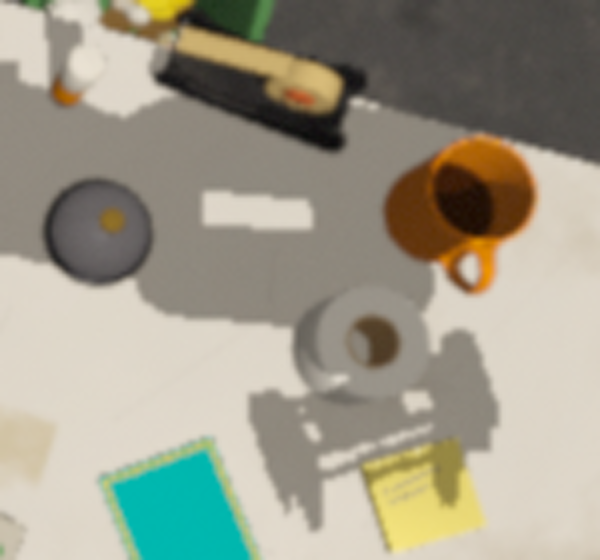

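View pics/s1.png

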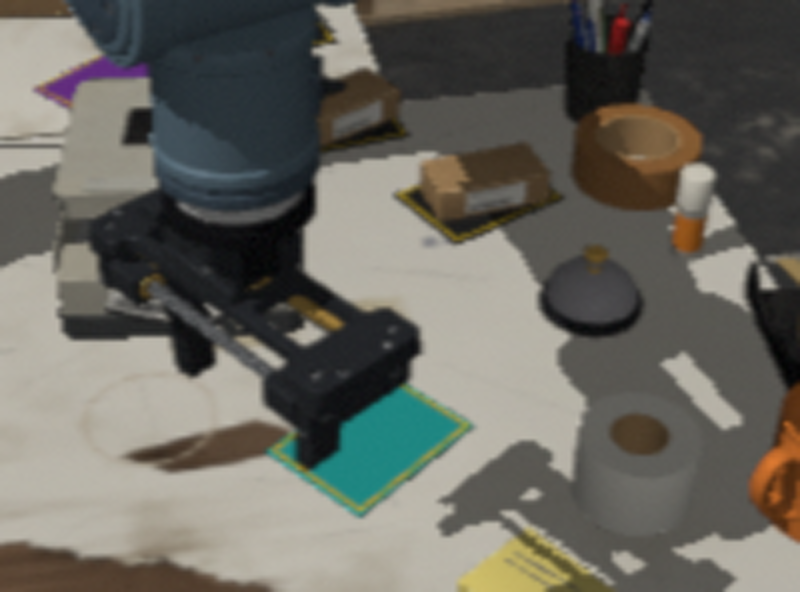

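Run:
```python
from h import *
s=snapshot('top'); c=snapshot('scene')
t1=lambda u,v:(210+u/4-.5+.125,140+v/4-.375); t2=lambda u,v:(390+u/4-.375,130+v/4-.375); s1=lambda u,v:(230+u/4-.375,170+v/3.7-.365)
def quad(n,pts,z,f,cam):
    P=np.array([ray(cam,*f(*p),z)[:2] for p in pts]); L=[np.linalg.norm(P[i]-P[(i+1)%4])*1000 for i in range(4)]
    m=(P[0]+P[1])/2-(P[2]+P[3])/2
    print(n,P.mean(0).round(4),np.round(L),'yaw',np.degrees(np.arctan2(m[1],m[0])).round(1))
quad('matL',[(65,178),(182,183),(165,336),(50,330)],.003,t1,s)
quad('matM',[(322,195),(437,209),(416,361),(304,347)],.003,t1,s)
quad('matR',[(525,130),(637,115),(661,265),(549,281)],.003,t1,s)
quad('cL',[(71,190),(147,194),(131,332),(57,330)],.038,t1,s)
quad('cM',[(327,199),(391,191),(416,326),(348,339)],.038,t1,s)
quad('cR',[(573,115),(640,122),(626,262),(554,250)],.038,t1,s)
quad('turq top',[(100,480),(210,438),(257,560),(145,590)],.003,t2,s)
quad('turq sc',[(390,385),(470,427),(362,515),(270,450)],.003,s1,c)
quad('matR sc',[(500,160),(562,197),(460,240),(395,196)],.003,s1,c)
for n,p,z in [('base',(98,232),.02),('plunger',(112,220),.064)]: print(n,ray(s,*t2(*p),z))
for n,p,z in [('base sc',(590,308),.01),('plunger sc',(597,250),.064),('gluetop',(697,172),.095),('gluebot',(688,245),0.003)]: print(n,ray(c,*s1(*p),z))
print('roll',ray(s,*t2(373,343),.064), 'roll sc',ray(c,*s1(640,435),.064),'glue top',ray(s,*t2(85,65),.095))
print('roll top tape',ray(s,*t1(638,30),.04),'pencil',ray(s,334,124,.1))
for n,p in [('pr',(463,357)),('pr2',(440,370)),('prR',(690,460))]: print(n,ray(s,*t1(*p),.124))
print(get_obs()['time_s'])
```

```text
matL [0.4884 0.212 ] [ 92. 121.  90. 120.] yaw -3.4
matM [0.4754 0.0129] [ 91. 120.  88. 120.] yaw -5.8
matR [ 0.5419 -0.1606] [ 89. 121.  88. 121.] yaw 9.4
cL [0.4799 0.2158] [ 58. 106.  56. 108.] yaw -3.5
cM [0.482  0.0109] [ 49. 106.  52. 109.] yaw 10.8
cR [ 0.5442 -0.162 ] [ 52. 109.  55. 106.] yaw -6.3
turq top [ 0.3291 -0.3957] [92. 98. 89. 89.] yaw 21.1
turq sc [ 0.3157 -0.4061] [ 75. 119.  93. 114.] yaw 17.6
matR sc [ 0.5406 -0.1625] [ 81. 117.  88. 116.] yaw 6.9
base [ 0.54636993 -0.33351159  0.02      ]
plunger [ 0.54801055 -0.33537033  0.064     ]
base sc [ 0.5399067  -0.34779081  0.01      ]
plunger sc [ 0.54910821 -0.33558469  0.064     ]
gluetop [ 0.66027914 -0.30999246  0.095     ]
gluebot [ 0.66831386 -0.30472062  0.003     ]
roll [ 0.45871103 -0.52793149  0.064     ] roll sc [ 0.45990331 -0.52807003  0.064     ] glue top [ 0.65895168 -0.31030631  0.095     ]
roll top tape [ 0.66757173 -0.19173593  0.04      ] pencil [ 0.72069575 -0.08085657  0.1       ]
pr [ 0.40514708 -0.06060943  0.124     ]
pr2 [ 0.39564521 -0.04451014  0.124     ]
prR [ 0.33577583 -0.22113554  0.124     ]
1.0
```

The two cameras agree on the plunger head, at about (0.5485, -0.3355), and the mat and carton sizes come out right. I'll shut the fingers and move above the bell.

```bash
cat >> h.py <<'E'
def goto(x,y,z,yaw=None):
    o=get_obs(); M=R.from_rotvec(o['tcp_rot']).as_matrix(); d=M.T@(np.array([x,y,z])-o['ee_pos'])*100
    cy=np.degrees(np.arctan2(M[1,0],M[0,0])); print('t',round(o['time_s'],2),'pos',o['ee_pos'].round(4),'yaw',round(cy,2),'tilt',M[:,2].round(4),'F',np.round(o['contact_force'],2),'gap',round(o['finger_gap'],3))
    print('shift cm',d.round(2),'turn',None if yaw is None else round(cy-yaw,2))
E
python3 -c "
from h import *
goto(.5485,-.3355,.13,17.9)"
```

```text
t 1.0 pos [ 0.1764 -0.5473  0.2387] yaw 17.86 tilt [ 0. -0. -1.] F [ 0.75  0.53 -0.22] gap 0.997
shift cm [41.91 -8.74 10.87] turn -0.04
```

Call:
arm_command(
  hand=0,
  motion=[
    [2,-0.4,0,0],
    [6,-1.2,0,0],
    [10,-2.1,0,0],
    [14.5,-3,0,0],
    [19,-4,0,0],
    [24,-5,0,0],
    [29,-6,0,0],
    [33.5,-7,0,0],
    [38,-8,0,0],
    [41.9,-8.7,0,0],
  ],
)

```text
time_s: 2.0
ee_pos: [0.5505, -0.3342, 0.2388]
tcp_rot: [3.103, 0.489, 0.0]
contact_force: [-0.8, -0.1, -0.1]
finger_gap: 0.116
```

```bash
python3 -c "
from h import *
goto(.5485,-.3355,.07,0)"
```

```text
t 2.0 pos [ 0.5505 -0.3342  0.2388] yaw 17.93 tilt [ 3.e-04 -0.e+00 -1.e+00] F [-0.82 -0.14 -0.07] gap 0.116
shift cm [-0.23  0.07 16.88] turn 17.93
```

Call:
arm_command(
  motion=[
    [-0.2,0.1,2,0],
    [-0.2,0.1,5,0],
    [-0.2,0.1,8.5,0],
    [-0.2,0.1,12,0],
    [-0.2,0.1,14.5,0],
    [-0.2,0.1,15.9,0],
    [-0.2,0.1,15.9,0],
    [-0.2,0.1,15.9,0],
  ],
)

```text
time_s: 2.8
ee_pos: [0.5495, -0.3363, 0.0808]
tcp_rot: [3.102, 0.489, 0.002]
contact_force: [1.0, -0.8, 0.8]
finger_gap: 0.007
```

```bash
python3 -c "
from h import *
goto(.5485,-.3355,.056,0)
s=snapshot('scene'); save(s,'s2'); w=snapshot('wrist'); save(w,'w2'); print(w['eye'])
cv2.imwrite('pics/s2c.png',cv2.resize(cv2.imread('pics/s2.png')[170:330,300:460],None,fx=3.7,fy=3.7))
"
```

```text
t 2.8 pos [ 0.5495 -0.3363  0.0808] yaw 17.93 tilt [ 1.3e-03 -8.0e-04 -1.0e+00] F [ 1.03 -0.76  0.79] gap 0.007
shift cm [-0.07 -0.1   2.48] turn 17.93
[ 0.62724021 -0.31160315  0.22623707]
```

View pics/s2c.png

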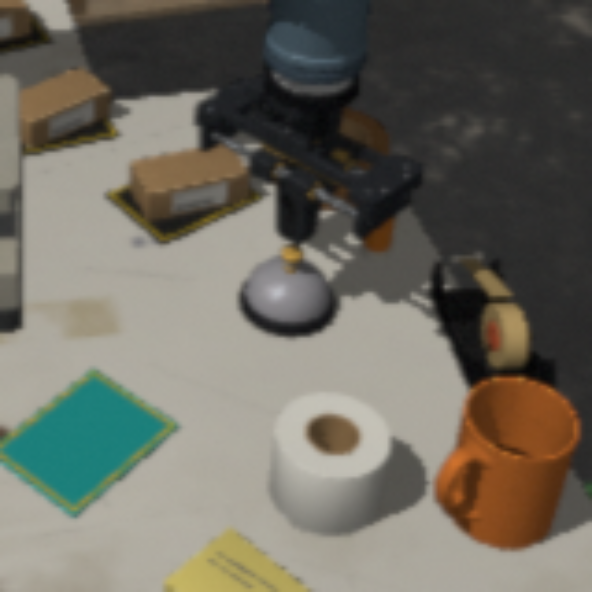

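View pics/w2.png

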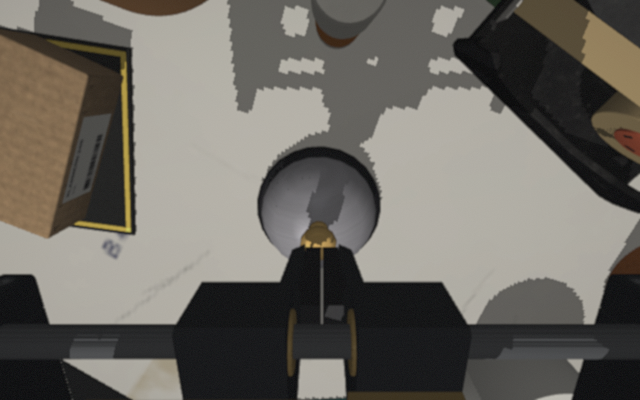

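The fingertips are centred over the plunger head in both views (wrist pixel about (320,235)). I'll press slowly.

Call:
arm_command(
  motion=[
    [0,-0.1,0.7,0],
    [0,-0.1,1.4,0],
    [0,-0.1,1.8,0],
    [0,-0.1,2.1,0],
    [0,-0.1,2.3,0],
    [0,-0.1,2.3,0],
  ],
)

```text
time_s: 3.5
ee_pos: [0.5497, -0.3357, 0.0589]
tcp_rot: [3.101, 0.489, 0.003]
contact_force: [-0.6, 1.2, 3.7]
finger_gap: 0.007
```

Call:
arm_command(
  motion=[
    [0,0,0.2,0],
    [0,0,0.3,0],
    [0,0,0.35,0],
    [0,0,0.4,0],
    [0,0,0.4,0],
  ],
)

```text
time_s: 4.0
ee_pos: [0.5498, -0.3358, 0.056]
tcp_rot: [3.101, 0.489, 0.004]
contact_force: [-3.1, 4.0, 10.5]
finger_gap: 0.003
```

Call:
arm_command(
  motion=[
    [0,0,0.1,0],
    [0,0,0.1,0],
    [0,0,0.1,0],
  ],
)

```text
time_s: 4.3
ee_pos: [0.5499, -0.3358, 0.056]
tcp_rot: [3.101, 0.49, 0.003]
contact_force: [-3.4, 3.0, 10.2]
finger_gap: 0.006
```

The plunger stopped moving at z = 0.056 with about 10 N, well above the 5.5 N spring, so it's at its stop. Next I'll release it.

Call:
arm_command(
  motion=[
    [0,0,-0.5,0],
    [0,0,-1.5,0],
    [0,0,-3,0],
    [0,0,-6,0],
    [0,0,-10,0],
    [0,0,-12.5,0],
    [0,0,-14,0],
    [0,0,-14,0],
  ],
)

```text
time_s: 5.1
ee_pos: [0.5506, -0.3364, 0.199]
tcp_rot: [3.097, 0.489, 0.008]
contact_force: [-0.8, 0.1, 0.8]
finger_gap: 0.009
```

```bash
python3 -c "
from h import *
s=snapshot('scene'); save(s,'s3')
cv2.imwrite('pics/s3c.png',cv2.resize(cv2.imread('pics/s3.png')[170:330,300:460],None,fx=3.7,fy=3.7))
goto(.4799,.2158,.2,-3.5)
"
```

```text
t 5.15 pos [ 0.5497 -0.3357  0.1967] yaw 17.95 tilt [ 0.0036 -0.0033 -1.    ] F [-0.33 -0.16 -0.44] gap 0.007
shift cm [ 10.35 -54.62  -0.54] turn 21.45
```

View pics/s3c.png

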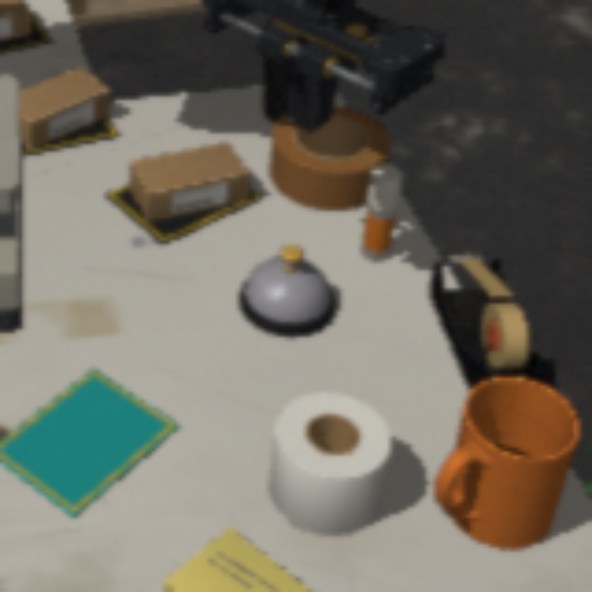

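The plunger has sprung back and the glue stick stands undisturbed. Now to the left carton, gripper open.

Call:
arm_command(
  hand=1,
  motion=[
    [0.4,-2,-0.5,1],
    [1,-6,-0.5,3],
    [2,-10.5,-0.5,5],
    [3,-16,-0.5,7.5],
    [4,-21,-0.5,10],
    [5,-26,-0.5,12],
    [6,-31.5,-0.5,14],
    [7,-37,-0.5,16],
    [8,-42,-0.5,18],
    [9,-47,-0.5,20],
  ],
)

```text
time_s: 6.15
ee_pos: [0.4911, 0.1195, 0.1979]
tcp_rot: [3.138, -0.059, 0.0]
contact_force: [0.7, 0.7, 0.4]
finger_gap: 0.891
```

```bash
python3 -c "
from h import *
goto(.4799,.2158,.2,-3.5)
"
```

```text
t 6.15 pos [0.4911 0.1195 0.1979] yaw -2.15 tilt [ 2.0e-04 -3.3e-03 -1.0e+00] F [0.74 0.74 0.41] gap 0.891
shift cm [-1.48 -9.58 -0.24] turn 1.35
```

Call:
arm_command(
  motion=[
    [-0.6,-4,0,1],
    [-1.1,-7.5,0,1.3],
    [-1.5,-9.6,0,1.3],
    [-1.5,-9.6,0,1.3],
    [-1.5,-9.6,0,1.3],
  ],
)

```text
time_s: 6.65
ee_pos: [0.4787, 0.2157, 0.1959]
tcp_rot: [3.136, -0.092, -0.004]
contact_force: [0.2, 0.3, -0.0]
finger_gap: 0.999
```

Run:
```python
from h import *
goto(.4799,.2158,.015,-3.5)
w=snapshot('wrist'); save(w,'w4'); s=snapshot('top'); save(s,'t4')
cv2.imwrite('pics/t4c.png',cv2.resize(cv2.imread('pics/t4.png')[150:260,160:410],None,fx=3.2,fy=3.2,interpolation=cv2.INTER_CUBIC))
print([ (np.round(r['point'],3),r['p'])for r in models.look_for('carton_1',w)])
```

```text
t 6.65 pos [0.4787 0.2157 0.1959] yaw -3.38 tilt [-0.0028 -0.0044 -1.    ] F [ 0.2   0.33 -0.04] gap 0.999
shift cm [ 0.17 -0.1  18.09] turn 0.12
[(array([0.485, 0.22 , 0.04 ]), 0.84), (array([0.491, 0.021, 0.042]), 0.63)]
```

View pics/w4.png

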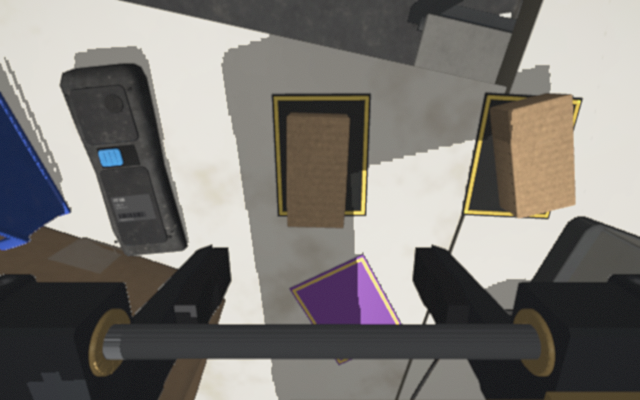

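View pics/t4c.png

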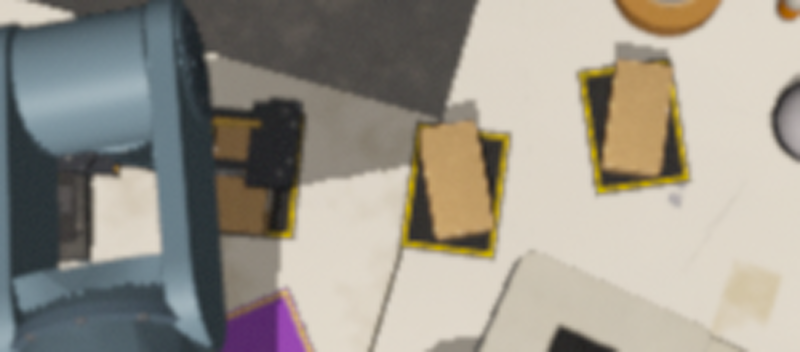

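```bash
cat >> h.py <<'E'
def quad(n,pts,z,cam):
    P=np.array([ray(cam,*p,z)[:2] for p in pts]); L=[np.linalg.norm(P[i]-P[(i+1)%4])*1000 for i in range(4)]
    m=(P[0]+P[1])/2-(P[2]+P[3])/2
    print(n,P.mean(0).round(4),np.round(L),'yaw',np.degrees(np.arctan2(m[1],m[0])).round(1))
E
python3 - <<'E'
from h import *
w=snapshot('wrist')
quad('L',[(288,113),(350,115),(345,228),(287,226)],.038,w)
quad('matL',[(272,95),(370,95),(367,216),(275,216)],.003,w)
quad('M',[(510,108),(570,94),(576,206),(516,218)],.038,w)
print(ray(w,186,243,.033),ray(w,150,65,.033))
E
```

```text
L [0.4836 0.2169] [ 54. 106.  56. 106.] yaw -5.2
matL [0.4895 0.2132] [ 93. 123.  98. 123.] yaw -3.5
M [0.484  0.0125] [ 51. 106.  56. 105.] yaw 11.0
[0.41955645 0.35197959 0.033     ] [0.5849098  0.35142263 0.033     ]
```

```bash
python3 -c "
from h import *
goto(.482,.2165,.008,-4.3)
"
```

```text
t 6.85 pos [0.4798 0.2148 0.1971] yaw -3.55 tilt [-6.0e-04 -3.7e-03 -1.0e+00] F [-0.11 -0.24 -0.59] gap 1.001
shift cm [ 0.21 -0.25 18.91] turn 0.75
```

Call:
arm_command(
  motion=[
    [0.2,-0.2,2,0.7],
    [0.2,-0.2,5,0.7],
    [0.2,-0.2,8.5,0.7],
    [0.2,-0.2,12,0.7],
    [0.2,-0.2,15,0.7],
    [0.2,-0.2,17,0.7],
    [0.2,-0.2,18.2,0.7],
    [0.2,-0.2,18.7,0.7],
    [0.2,-0.2,18.8,0.7],
    [0.2,-0.2,18.8,0.7],
  ],
)

```text
time_s: 7.85
ee_pos: [0.4828, 0.216, 0.01]
tcp_rot: [3.136, -0.117, 0.002]
contact_force: [0.3, -0.2, -0.4]
finger_gap: 1.005
```

```bash
python3 -c "
from h import *
goto(.482,.2165,.008,-4.3)
w=snapshot('wrist'); save(w,'w5')
"
```

```text
t 7.85 pos [0.4828 0.216  0.01  ] yaw -4.26 tilt [ 0.001  -0.0034 -1.    ] F [ 0.3  -0.17 -0.35] gap 1.005
shift cm [-0.08 -0.05  0.2 ] turn 0.04
```

View pics/w5.png

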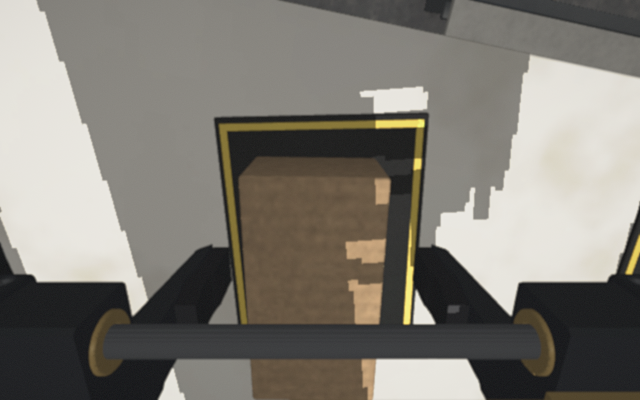

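Call:
arm_command(
  motion=[
    [0,-0.2,0.1,0],
    [0,-0.2,0.1,0],
  ],
)

```text
time_s: 8.1
ee_pos: [0.4838, 0.2185, 0.0101]
tcp_rot: [3.137, -0.116, 0.005]
contact_force: [1.2, -0.0, -0.3]
finger_gap: 1.003
```

Call:
arm_command(
  hand=0,
  motion=[
    [0,0,0,0],
    [0,0,0,0],
    [0,0,0,0],
    [0,0,0,0],
    [0,0,0,0],
    [0,0,0,0],
    [0,0,0,0],
    [0,0,0,0],
  ],
)

```text
time_s: 8.9
ee_pos: [0.4837, 0.2185, 0.01]
tcp_rot: [3.137, -0.116, 0.005]
contact_force: [-0.1, 0.5, -0.0]
finger_gap: 0.618
```

```bash
python3 -c "
from h import *
goto(.482,.2165,.068,-4.3)
"
```

```text
t 8.9 pos [0.4837 0.2185 0.01  ] yaw -4.24 tilt [ 0.0031 -0.0028 -1.    ] F [-0.09  0.48 -0.04] gap 0.618
shift cm [-0.14  0.23 -5.8 ] turn 0.06
```

Call:
arm_command(
  motion=[
    [0,0,-0.4,0],
    [0,0,-1.2,0],
    [0,0,-2.4,0],
    [0,0,-3.6,0],
    [0,0,-4.6,0],
    [0,0,-5,0],
    [0,0,-5,0],
    [0,0,-5,0],
    [0,0,-5,0],
  ],
)

```text
time_s: 9.8
ee_pos: [0.4831, 0.2185, 0.0595]
tcp_rot: [3.136, -0.116, 0.003]
contact_force: [0.2, 0.4, -2.2]
finger_gap: 0.626
```

```bash
python3 -c "
from h import *
goto(.4837,.2185,.010,-4.3)
w=snapshot('wrist'); save(w,'w6')
for i in range(4): print(get_obs()['contact_force'],get_obs()['moment']); snapshot('wrist')
goto(.4837,.2185,.010,-4.3)
"
```

```text
t 9.8 pos [0.4831 0.2185 0.0595] yaw -4.24 tilt [ 0.0021 -0.0031 -1.    ] F [ 0.21  0.44 -2.23] gap 0.626
shift cm [ 0.05 -0.02  4.95] turn 0.06
[ 0.88971389  0.56051498 -1.53764638] [ 0.03048671  0.03614686 -0.01062386]
[ 0.36912513  0.36877567 -1.99453972] [ 0.05639991  0.0399984  -0.01568785]
[-0.38319649  0.51928305 -1.51179083] [-0.01271087 -0.00956097  0.03010823]
[ 0.5442352   0.27416207 -1.07434739] [0.00212135 0.00520136 0.05827961]
t 10.05 pos [0.4833 0.2186 0.0597] yaw -4.25 tilt [ 0.0025 -0.003  -1.    ] F [ 0.73  0.34 -2.09] gap 0.621
shift cm [ 0.02 -0.01  4.97] turn 0.05
```

View pics/w6.png

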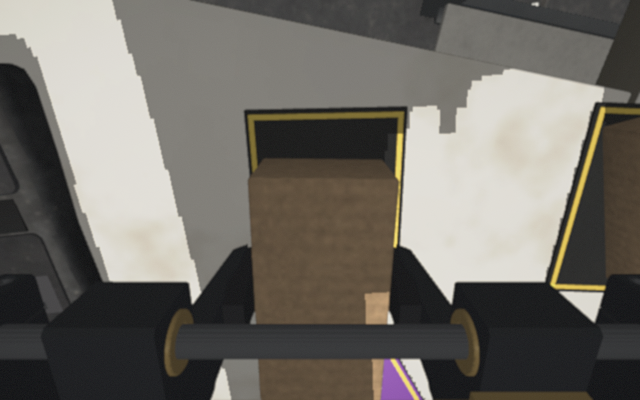

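That's about 1.8 N, so the left carton is light and held level. Setting it back.

Call:
arm_command(
  motion=[
    [0,0,0.5,0],
    [0,0,1.5,0],
    [0,0,2.7,0],
    [0,0,3.8,0],
    [0,0,4.5,0],
    [0,0,4.8,0],
    [0,0,5,0],
    [0,0,5,0],
  ],
)

```text
time_s: 10.85
ee_pos: [0.4836, 0.2185, 0.0101]
tcp_rot: [3.137, -0.116, 0.004]
contact_force: [0.3, 0.4, -1.8]
finger_gap: 0.621
```

Call:
arm_command(
  motion=[
    [0,0,0.1,0],
    [0,0,0.1,0],
    [0,0,0.1,0],
  ],
)

```text
time_s: 11.15
ee_pos: [0.4838, 0.2185, 0.01]
tcp_rot: [3.136, -0.116, 0.004]
contact_force: [-5.3, -2.0, 8.5]
finger_gap: 0.623
```

Contact is confirmed (8.5 N). Opening the gripper and lifting off.

Call:
arm_command(
  hand=1,
  motion=[
    [0,0,0,0],
    [0,0,0,0],
    [0,0,0,0],
    [0,0,0,0],
    [0,0,0,0],
    [0,0,0,0],
  ],
)

```text
time_s: 11.75
ee_pos: [0.4837, 0.2185, 0.0099]
tcp_rot: [3.136, -0.116, 0.004]
contact_force: [0.2, -0.9, 0.5]
finger_gap: 1.006
```

Call:
arm_command(
  motion=[
    [0,0,-0.5,0],
    [0,0,-1.5,0],
    [0,0,-3.5,0],
    [0,0,-7,0],
    [0,0,-11,0],
    [0,0,-15,0],
    [0,0,-17.5,0],
    [0,0,-18,0],
    [0,0,-18,0],
  ],
)

```text
time_s: 12.65
ee_pos: [0.4837, 0.2192, 0.1911]
tcp_rot: [3.137, -0.116, 0.008]
contact_force: [-1.3, 0.7, -1.0]
finger_gap: 1.001
```

```bash
python3 -c "
from h import *
w=snapshot('wrist'); save(w,'w7'); goto(.483,.0118,.19,11)
"
```

```text
t 12.7 pos [0.4828 0.219  0.1895] yaw -4.23 tilt [ 0.0021 -0.0032 -1.    ] F [ 0.67  0.6  -0.61] gap 0.999
shift cm [1.550e+00 2.066e+01 1.000e-02] turn -15.23
```

View pics/w7.png

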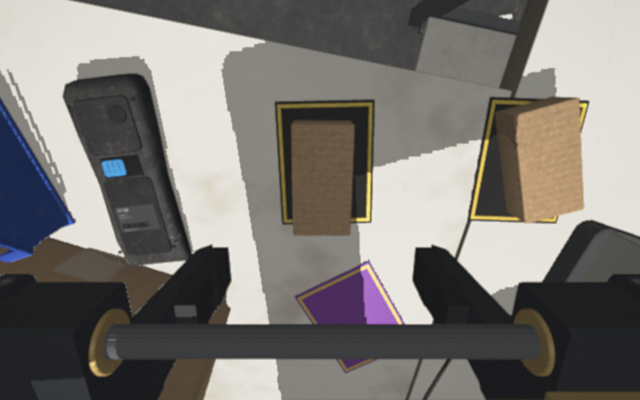

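The left carton is back in place, with the same offset from the mat border. Moving on to the middle one.

Call:
arm_command(
  motion=[
    [0.1,1.5,0,-1],
    [0.4,5,0,-4],
    [0.7,9,0,-7],
    [1,13,0,-10],
    [1.2,17,0,-13],
    [1.4,19.5,0,-15],
    [1.5,20.6,0,-15.2],
    [1.5,20.6,0,-15.2],
    [1.5,20.6,0,-15.2],
  ],
)

```text
time_s: 13.6
ee_pos: [0.4821, 0.0133, 0.1893]
tcp_rot: [3.125, 0.299, 0.0]
contact_force: [-0.0, 0.5, 0.7]
finger_gap: 0.994
```

```bash
python3 -c "
from h import *
w=snapshot('wrist'); save(w,'w8'); goto(.483,.0118,.009,11)
"
```

```text
t 13.65 pos [0.4822 0.0136 0.1895] yaw 10.98 tilt [ 9.0e-04 -2.5e-03 -1.0e+00] F [-0.59 -0.42  0.42] gap 1.002
shift cm [ 0.03  0.14 18.05] turn -0.02
```

View pics/w8.png

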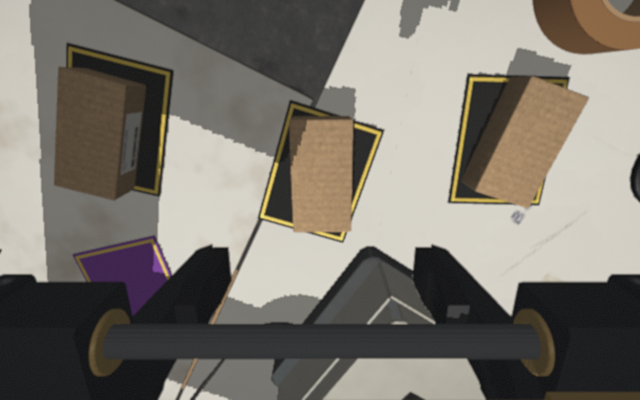

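Run:
```python
from h import *
w=snapshot('wrist')
quad('M',[(293,117),(353,117),(352,232),(292,232)],.038,w)
quad('R',[(531,77),(588,97),(527,207),(465,180)],.038,w)
print('printer',ray(w,370,248,.124),ray(w,285,345,.124))
```

```text
M [0.4845 0.0121] [ 51. 106.  57. 106.] yaw 10.6
R [ 0.5487 -0.1559] [ 53. 103.  66.  97.] yaw -11.1
printer [ 0.4646177  -0.02427129  0.124     ] [0.37343552 0.01974691 0.124     ]
```

Run:
```python
from h import *
w=snapshot('wrist');s=snapshot('top');save(s,'t9')
for z in (.0,.02,.04,.06,.08,.1,.124): print(z,ray(w,370,248,z)[:2].round(3),ray(s,210+463/4,140+357/4,z)[:2].round(3))
c=snapshot('scene'); save(c,'s9')
cv2.imwrite('pics/s9c.png',cv2.resize(cv2.imread('pics/s9.png')[160:290,220:420],None,fx=4,fy=4,interpolation=cv2.INTER_CUBIC))
cv2.imwrite('pics/t9c.png',cv2.resize(cv2.imread('pics/t9.png')[170:290,260:420],None,fx=5,fy=5,interpolation=cv2.INTER_CUBIC))
```

```text
0.0 [ 0.407 -0.056] [ 0.414 -0.062]
0.02 [ 0.416 -0.051] [ 0.412 -0.062]
0.04 [ 0.426 -0.046] [ 0.411 -0.062]
0.06 [ 0.435 -0.04 ] [ 0.409 -0.062]
0.08 [ 0.444 -0.035] [ 0.408 -0.062]
0.1 [ 0.454 -0.03 ] [ 0.406 -0.062]
0.124 [ 0.465 -0.024] [ 0.404 -0.062]
```

View pics/s9c.png

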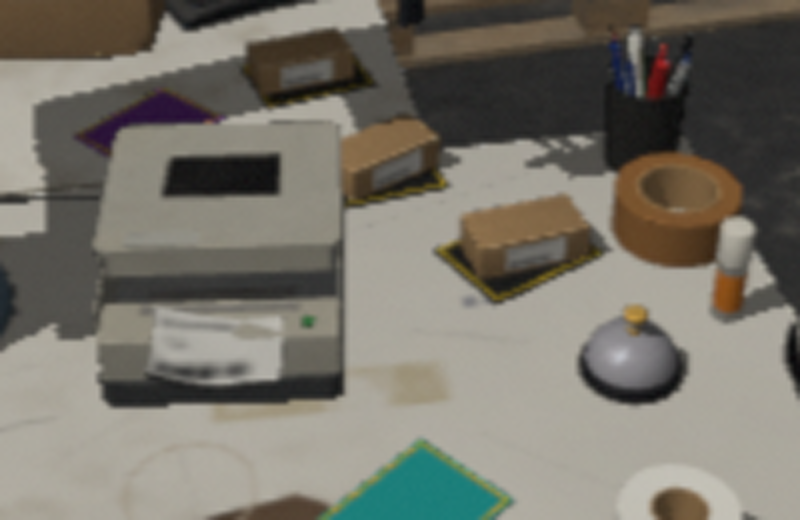

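View pics/t9c.png

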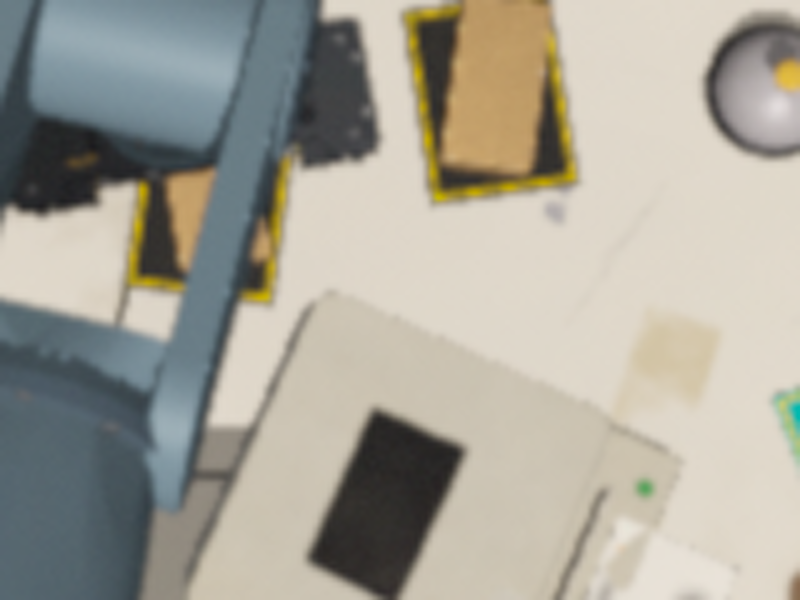

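The printer's top corner is at about (0.404, -0.062) and the corner the wrist camera shows is its base, so the gripper body clears it by about 5 cm. Descending.

```bash
python3 -c "
from h import *
goto(.4838,.0121,.0095,10.8)
"
```

```text
t 13.85 pos [0.4826 0.0135 0.1901] yaw 11.05 tilt [ 0.0021 -0.003  -1.    ] F [ 0.   -0.08  0.42] gap 1.001
shift cm [ 0.07  0.1  18.06] turn 0.25
```

Call:
arm_command(
  motion=[
    [0.1,0.1,2,0.2],
    [0.1,0.1,5,0.2],
    [0.1,0.1,8.5,0.2],
    [0.1,0.1,12,0.2],
    [0.1,0.1,15,0.2],
    [0.1,0.1,16.8,0.2],
    [0.1,0.1,17.7,0.2],
    [0.1,0.1,18.1,0.2],
    [0.1,0.1,18.1,0.2],
    [0.1,0.1,18.1,0.2],
  ],
)

```text
time_s: 14.85
ee_pos: [0.485, 0.0121, 0.0101]
tcp_rot: [3.124, 0.297, 0.006]
contact_force: [-0.1, 0.1, 0.1]
finger_gap: 0.996
```

```bash
python3 -c "
from h import *
goto(.4838,.0121,.0095,10.8)
w=snapshot('wrist'); save(w,'w10')
"
```

```text
t 14.85 pos [0.485  0.0121 0.0101] yaw 10.86 tilt [ 0.0039 -0.0034 -1.    ] F [-0.06  0.06  0.13] gap 0.996
shift cm [-0.12 -0.03  0.06] turn 0.06
```

View pics/w10.png

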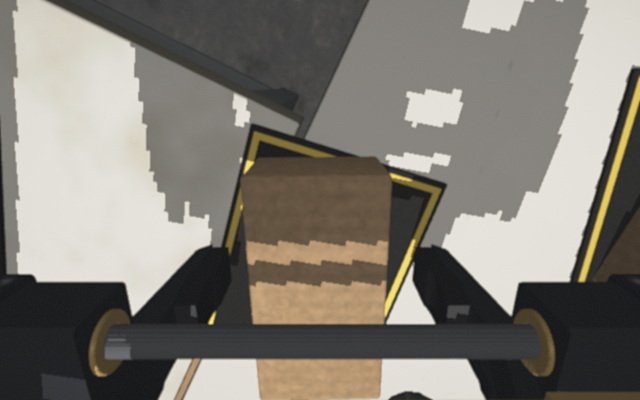

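Call:
arm_command(
  motion=[
    [0,-0.1,0,0],
    [0,-0.1,0,0],
  ],
)

```text
time_s: 15.1
ee_pos: [0.4856, 0.0129, 0.011]
tcp_rot: [3.123, 0.297, 0.008]
contact_force: [-0.2, -0.4, 0.4]
finger_gap: 1.002
```

Call:
arm_command(
  hand=0,
  motion=[
    [0,0,0,0],
    [0,0,0,0],
    [0,0,0,0],
    [0,0,0,0],
    [0,0,0,0],
    [0,0,0,0],
    [0,0,0,0],
    [0,0,0,0],
  ],
)

```text
time_s: 15.9
ee_pos: [0.4855, 0.013, 0.0109]
tcp_rot: [3.123, 0.297, 0.008]
contact_force: [-0.3, -0.3, -0.6]
finger_gap: 0.618
```

```bash
python3 -c "
from h import *
goto(.4838,.0121,.0095,10.8)
"
```

```text
t 15.9 pos [0.4855 0.013  0.0109] yaw 10.86 tilt [ 0.0055 -0.0037 -1.    ] F [-0.31 -0.29 -0.55] gap 0.618
shift cm [-0.18  0.06  0.14] turn 0.06
```

Call:
arm_command(
  motion=[
    [0,0,-0.4,0],
    [0,0,-1.2,0],
    [0,0,-2.4,0],
    [0,0,-3.6,0],
    [0,0,-4.6,0],
    [0,0,-5,0],
    [0,0,-5,0],
    [0,0,-5,0],
    [0,0,-5,0],
  ],
)

```text
time_s: 16.8
ee_pos: [0.4847, 0.0133, 0.0604]
tcp_rot: [3.124, 0.297, 0.007]
contact_force: [-0.1, 0.3, -2.7]
finger_gap: 0.626
```

```bash
python3 -c "
from h import *
goto(.4838,.0121,.0095,10.8)
w=snapshot('wrist'); save(w,'w11')
for i in range(3): print(get_obs()['contact_force'],get_obs()['moment']); snapshot('wrist')
"
```

```text
t 16.8 pos [0.4847 0.0133 0.0604] yaw 10.86 tilt [ 0.0046 -0.0035 -1.    ] F [-0.14  0.3  -2.65] gap 0.626
shift cm [-0.13  0.07  5.09] turn 0.06
[ 0.56865379  0.71289871 -2.09259921] [-0.02647709 -0.00420474  0.01552854]
[ 0.01624525 -0.29003818 -2.40344843] [-0.01987259  0.00903257  0.02737764]
[-1.07549609  0.18755158 -2.87157137] [ 0.02715728 -0.00477504 -0.01144576]
```

View pics/w11.png

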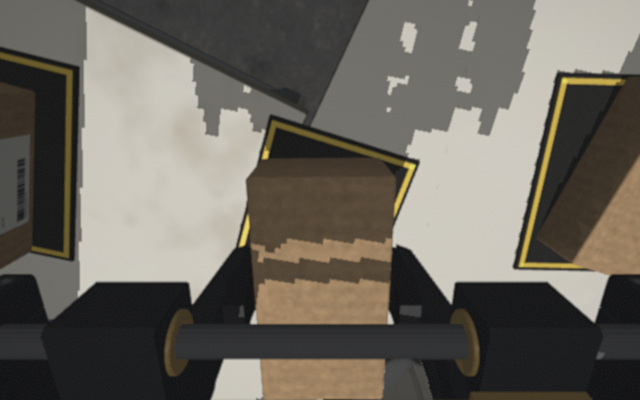

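That's about 2.5 N, so the middle carton is light too. Setting it back.

Call:
arm_command(
  motion=[
    [0,0,0.5,0],
    [0,0,1.5,0],
    [0,0,2.7,0],
    [0,0,3.8,0],
    [0,0,4.5,0],
    [0,0,4.8,0],
    [0,0,5,0],
    [0,0,5,0],
  ],
)

```text
time_s: 17.8
ee_pos: [0.4852, 0.0131, 0.0109]
tcp_rot: [3.123, 0.297, 0.006]
contact_force: [-1.6, 0.0, 2.0]
finger_gap: 0.623
```

```bash
python3 -c "
from h import *
goto(.4855,.0130,.0109,10.86)
"
```

```text
t 17.8 pos [0.4852 0.0131 0.0109] yaw 10.87 tilt [ 0.0045 -0.0036 -1.    ] F [-1.56  0.01  2.04] gap 0.623
shift cm [0.03 0.01 0.  ] turn 0.01
```

Touching down (2 N up, at the grasp height). Releasing.

Call:
arm_command(
  hand=1,
  motion=[
    [0,0,0.0,0],
    [0,0,0,0],
    [0,0,0,0],
    [0,0,0,0],
    [0,0,0,0],
    [0,0,0,0],
  ],
)

```text
time_s: 18.4
ee_pos: [0.4852, 0.0131, 0.0109]
tcp_rot: [3.123, 0.297, 0.007]
contact_force: [-0.3, -0.4, -0.4]
finger_gap: 1.0
```

Call:
arm_command(
  motion=[
    [0,0,-0.5,0],
    [0,0,-1.5,0],
    [0,0,-3.5,0],
    [0,0,-7,0],
    [0,0,-11,0],
    [0,0,-15,0],
    [0,0,-17.5,0],
    [0,0,-18,0],
    [0,0,-18,0],
  ],
)

```text
time_s: 19.3
ee_pos: [0.4848, 0.0136, 0.1919]
tcp_rot: [3.123, 0.297, 0.01]
contact_force: [-0.1, -0.4, -0.1]
finger_gap: 1.0
```

```bash
python3 -c "
from h import *
w=snapshot('wrist'); save(w,'w12'); goto(.545,-.161,.19,-6.3)
"
```

```text
t 19.35 pos [0.484  0.0138 0.1905] yaw 10.87 tilt [ 0.0041 -0.0035 -1.    ] F [-1.66 -0.25  0.17] gap 1.003
shift cm [ 2.7  18.32  0.13] turn 17.17
```

View pics/w12.png

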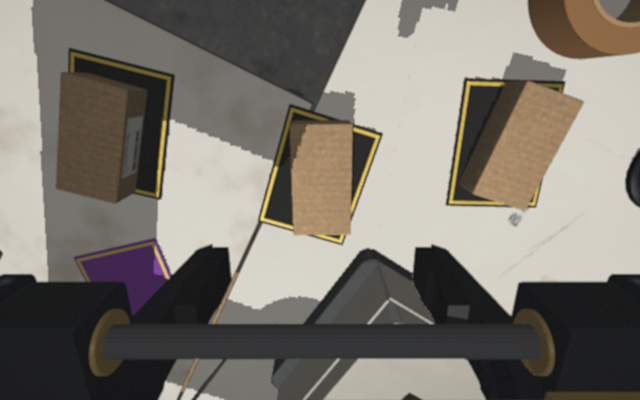

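The middle carton is back as it was, flat on its mat. Now the right one.

Call:
arm_command(
  motion=[
    [0.2,1.5,0.1,1],
    [0.7,5,0.1,4],
    [1.3,9,0.1,7.5],
    [1.8,12.5,0.1,11],
    [2.3,15.5,0.1,14.5],
    [2.6,17.5,0.1,16.5],
    [2.7,18.3,0.1,17.2],
    [2.7,18.3,0.1,17.2],
    [2.7,18.3,0.1,17.2],
  ],
)

```text
time_s: 20.25
ee_pos: [0.5445, -0.1599, 0.1897]
tcp_rot: [3.135, -0.172, 0.005]
contact_force: [0.5, 0.4, 0.1]
finger_gap: 1.002
```

```bash
python3 -c "
from h import *
w=snapshot('wrist'); save(w,'w13'); goto(.545,-.161,.01,-6.3)
"
```

```text
t 20.3 pos [ 0.5446 -0.1596  0.19  ] yaw -6.24 tilt [ 0.0034 -0.0028 -1.    ] F [-0.57 -0.52  0.03] gap 0.999
shift cm [-1.0e-02  9.0e-02  1.8e+01] turn 0.06
```

View pics/w13.png

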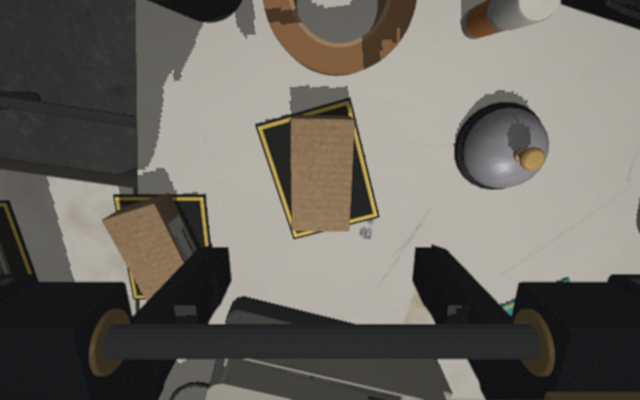

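Run:
```python
from h import *
w=snapshot('wrist')
quad('R',[(292,117),(354,119),(349,232),(292,231)],.038,w)
goto(.545,-.161,.0095,-7)
```

```text
R [ 0.5467 -0.1611] [ 53. 105.  54. 105.] yaw -7.4
t 20.35 pos [ 0.5447 -0.1595  0.1902] yaw -6.22 tilt [ 0.0038 -0.003  -1.    ] F [ 0.04  0.36 -0.49] gap 0.999
shift cm [-0.03  0.1  18.07] turn 0.78
```

Call:
arm_command(
  motion=[
    [0,0.1,2,0.7],
    [0,0.1,5,0.7],
    [0,0.1,8.5,0.7],
    [0,0.1,12,0.7],
    [0,0.1,15,0.7],
    [0,0.1,16.8,0.7],
    [0,0.1,17.7,0.7],
    [0,0.1,18.1,0.7],
    [0,0.1,18.1,0.7],
    [0,0.1,18.1,0.7],
  ],
)

```text
time_s: 21.35
ee_pos: [0.5462, -0.1613, 0.0104]
tcp_rot: [3.132, -0.189, 0.009]
contact_force: [1.1, -0.6, 0.3]
finger_gap: 0.999
```

```bash
python3 -c "
from h import *
goto(.546,-.161,.0095,-7)
w=snapshot('wrist'); save(w,'w14')
"
```

```text
t 21.35 pos [ 0.5462 -0.1613  0.0104] yaw -6.9 tilt [ 0.0056 -0.004  -1.    ] F [ 1.07 -0.57  0.32] gap 0.999
shift cm [-0.02 -0.03  0.09] turn 0.1
```

View pics/w14.png

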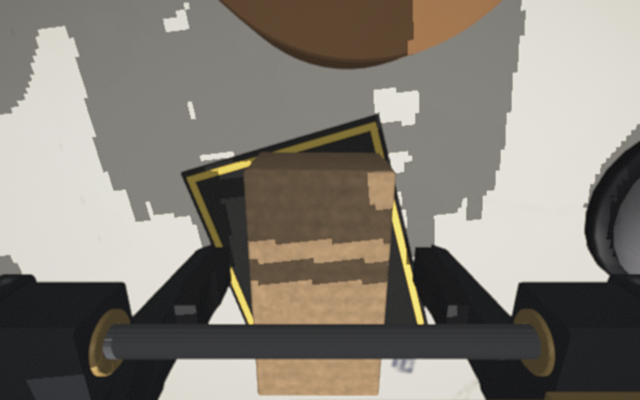

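The carton is centred between the fingers (columns 244–394). Gripping.

Call:
arm_command(
  hand=0,
  motion=[
    [0,0,0,0],
    [0,0,0,0],
    [0,0,0,0],
    [0,0,0,0],
    [0,0,0,0],
    [0,0,0,0],
    [0,0,0,0],
    [0,0,0,0],
  ],
)

```text
time_s: 22.2
ee_pos: [0.5462, -0.161, 0.0106]
tcp_rot: [3.133, -0.189, 0.009]
contact_force: [-1.4, 4.7, 4.5]
finger_gap: 0.621
```

```bash
python3 -c "
from h import *
goto(.546,-.161,.0095,-7)
"
```

```text
t 22.2 pos [ 0.5462 -0.161   0.0106] yaw -6.91 tilt [ 0.0056 -0.0034 -1.    ] F [-1.42  4.69  4.53] gap 0.621
shift cm [-0.02  0.    0.11] turn 0.09
```

Call:
arm_command(
  motion=[
    [0,0,-0.4,0],
    [0,0,-1.2,0],
    [0,0,-2.4,0],
    [0,0,-3.6,0],
    [0,0,-4.6,0],
    [0,0,-5,0],
    [0,0,-5,0],
    [0,0,-5,0],
    [0,0,-5,0],
  ],
)

```text
time_s: 23.1
ee_pos: [0.5454, -0.1606, 0.06]
tcp_rot: [3.133, -0.189, 0.007]
contact_force: [-0.1, -0.3, -8.1]
finger_gap: 0.62
```

```bash
python3 -c "
from h import *
goto(.546,-.161,.0104,-7)
w=snapshot('wrist'); save(w,'w15')
for i in range(3): print(get_obs()['contact_force'],get_obs()['moment']); snapshot('wrist')
"
```

```text
t 23.1 pos [ 0.5454 -0.1606  0.06  ] yaw -6.92 tilt [ 0.0046 -0.0029 -1.    ] F [-0.15 -0.29 -8.07] gap 0.62
shift cm [0.04 0.02 4.96] turn 0.08
[ 0.17969898 -0.78057047 -7.23292419] [-0.01898747  0.08397743  0.01263836]
[-0.22192228  0.55595016 -6.69377748] [ 0.04785335 -0.00759704 -0.01648387]
[-0.07816594  0.47089534 -7.78186085] [ 0.02107113 -0.0030495  -0.03199051]
```

View pics/w15.png

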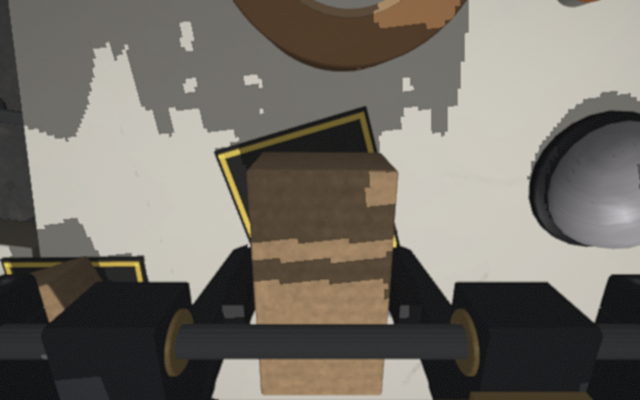

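At about 7.4 N, the right carton is the heavy one. As asked, I'll set it back and release it, then grip it again and raise it.

Call:
arm_command(
  motion=[
    [0,0,0.5,0],
    [0,0,1.5,0],
    [0,0,2.7,0],
    [0,0,3.8,0],
    [0,0,4.5,0],
    [0,0,4.8,0],
    [0,0,5,0],
    [0,0,5,0],
  ],
)

```text
time_s: 24.1
ee_pos: [0.546, -0.1609, 0.0107]
tcp_rot: [3.133, -0.189, 0.008]
contact_force: [-0.4, 0.3, -6.5]
finger_gap: 0.621
```

```bash
python3 -c "
from h import *
goto(.5462,-.161,.0104,-7)
"
```

```text
t 24.1 pos [ 0.546  -0.1609  0.0107] yaw -6.9 tilt [ 0.005  -0.0032 -1.    ] F [-0.4   0.28 -6.49] gap 0.621
shift cm [0.02 0.01 0.03] turn 0.1
```

Call:
arm_command(
  motion=[
    [0,0,0.1,0],
    [0,0,0.1,0],
    [0,0,0.1,0],
  ],
)

```text
time_s: 24.4
ee_pos: [0.5462, -0.161, 0.0106]
tcp_rot: [3.133, -0.189, 0.008]
contact_force: [-5.1, 1.8, 3.9]
finger_gap: 0.62
```

Call:
arm_command(
  hand=1,
  motion=[
    [0,0,0,0],
    [0,0,0,0],
    [0,0,0,0],
    [0,0,0,0],
    [0,0,0,0],
  ],
)

```text
time_s: 24.9
ee_pos: [0.5465, -0.1611, 0.0108]
tcp_rot: [3.133, -0.189, 0.009]
contact_force: [0.0, 0.2, -0.8]
finger_gap: 0.997
```

Call:
arm_command(
  hand=0,
  motion=[
    [0,0,0,0],
    [0,0,0,0],
    [0,0,0,0],
    [0,0,0,0],
    [0,0,0,0],
    [0,0,0,0],
    [0,0,0,0],
    [0,0,0,0],
  ],
)

```text
time_s: 25.7
ee_pos: [0.5464, -0.1611, 0.0107]
tcp_rot: [3.133, -0.189, 0.009]
contact_force: [-0.4, 0.1, -1.0]
finger_gap: 0.62
```

```bash
python3 -c "
from h import *
goto(.5462,-.161,.21,-7)
"
```

```text
t 25.7 pos [ 0.5464 -0.1611  0.0107] yaw -6.9 tilt [ 0.0055 -0.0034 -1.    ] F [-0.44  0.07 -1.04] gap 0.62
shift cm [  0.1    0.05 -19.93] turn 0.1
```

Call:
arm_command(
  motion=[
    [0,0,-0.4,0],
    [0,0,-1.2,0],
    [0,0,-2.6,0],
    [0,0,-4.6,0],
    [0,0,-7,0],
    [0,0,-9.5,0],
    [0,0,-12,0],
    [0,0,-14.5,0],
    [0,0,-16.5,0],
    [0,0,-18,0],
  ],
)

```text
time_s: 26.7
ee_pos: [0.5457, -0.1605, 0.1932]
tcp_rot: [3.132, -0.189, 0.012]
contact_force: [-0.7, 0.3, -7.1]
finger_gap: 0.622
```

```bash
python3 -c "
from h import *
goto(.5462,-.161,.208,-7)
"
```

```text
t 26.7 pos [ 0.5457 -0.1605  0.1932] yaw -6.9 tilt [ 0.0075 -0.0045 -1.    ] F [-0.69  0.28 -7.1 ] gap 0.622
shift cm [ 0.07  0.05 -1.48] turn 0.1
```

Call:
arm_command(
  motion=[
    [0,0,-0.8,0],
    [0,0,-1.3,0],
    [0,0,-1.5,0],
    [0,0,-1.5,0],
    [0,0,-1.5,0],
    [0,0,-1.5,0],
    [0,0,-1.5,0],
    [0,0,-1.5,0],
    [0,0,-1.5,0],
    [0,0,-1.5,0],
  ],
)

```text
time_s: 27.7
ee_pos: [0.5456, -0.1605, 0.2082]
tcp_rot: [3.132, -0.189, 0.012]
contact_force: [0.3, 0.1, -8.4]
finger_gap: 0.619
```

```bash
python3 -c "
from h import *
goto(.5462,-.161,.208,-7)
w=snapshot('wrist'); save(w,'w16'); s=snapshot('scene'); save(s,'s16'); t=snapshot('top'); save(t,'t16')
cv2.imwrite('pics/s16c.png',cv2.resize(s['image'][120:320,200:460,::-1],None,fx=3,fy=3,interpolation=cv2.INTER_CUBIC))
cv2.imwrite('pics/t16c.png',cv2.resize(t['image'][110:270,150:520,::-1],None,fx=2.1,fy=2.1,interpolation=cv2.INTER_CUBIC))
goto(.5462,-.161,.208,-7); print(abs(get_obs()['joint_velocities']).max())
"
```

```text
t 27.7 pos [ 0.5456 -0.1605  0.2082] yaw -6.9 tilt [ 0.0074 -0.0045 -1.    ] F [ 0.27  0.1  -8.37] gap 0.619
shift cm [0.07 0.05 0.02] turn 0.1
t 27.85 pos [ 0.5456 -0.1605  0.2082] yaw -6.9 tilt [ 0.0074 -0.0045 -1.    ] F [ 0.32 -0.17 -7.14] gap 0.623
shift cm [0.07 0.04 0.02] turn 0.1
0.0022625599920008737
```

View pics/w16.png

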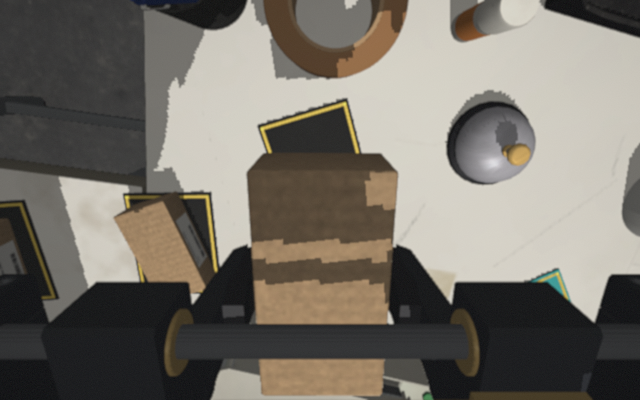

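View pics/s16c.png

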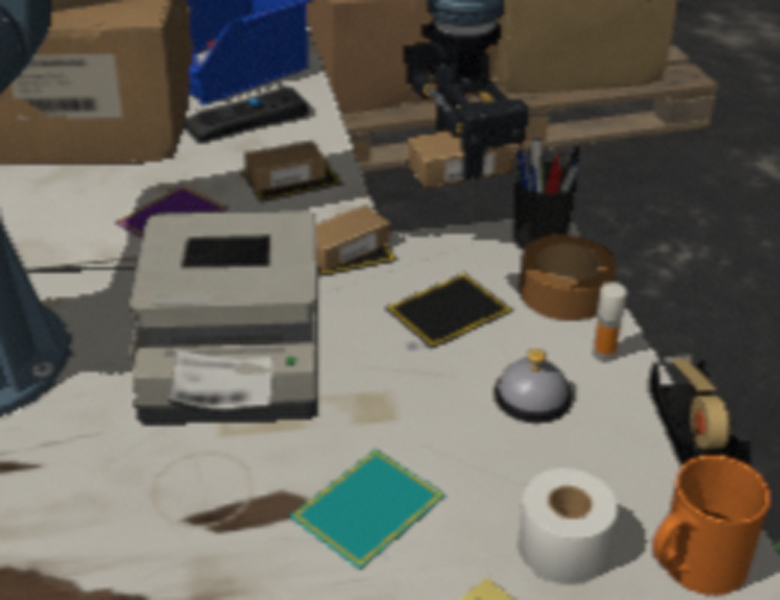

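View pics/t16c.png

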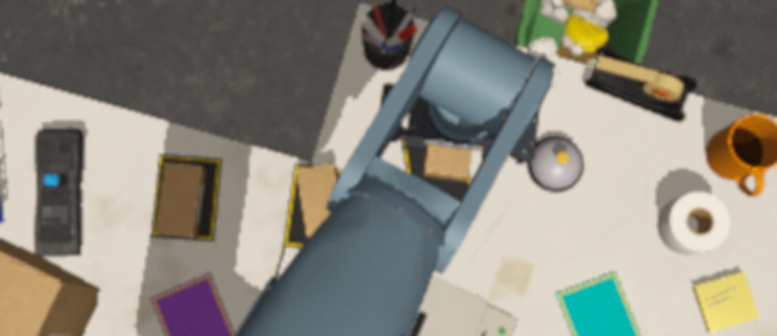

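The heavy carton is held level and still (tilt about 0.5°), with its underside about 20 cm up. The other two lie flat on their mats and the bystanders are undisturbed. Handing in.

```bash
python3 -c "
from h import *
print(robot.job_done())"
```

```text
the job is handed in; nothing more can be done
None
```

The job is handed in, finished at 27.85 s of the 70 s allowed. The arm is still holding the heaviest carton, the one from the right mat, about 20 cm above the bench.

- **Bell:** I pressed the plunger to z = 0.056 m. It stopped moving there at about 10 N, well above the 5.5 N spring, and a picture showed it had sprung back up.
- **Hefting:** I lifted each carton about 5 cm, left, then middle, then right, and set it back and let go each time. The forces read about 1.8 N (left), 2.5 N (middle) and 7.4 N (right), so the right carton is the full one. I then gripped it again and raised it.
- **Last checks:** The held carton is tilted about 0.5° and is still (joint speeds 0.002 rad/s or less). In the pictures the other two cartons lie flat where they were, and the glue stick, terminal and label roll look undisturbed.
- **Disagreements:** The trained network's points from the two cameras differed by about 2 cm, so I used my own pixel measurements. On the plunger head these agreed between the two cameras to about 1 mm. The wrist camera placed the cartons about 2–4 mm further from the robot than the top camera did, so I aimed in between.

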